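# Dock and lock the loading plates

## Robot

A 6-joint arm with a two-finger parallel gripper is mounted at the origin on a cart in front of the work surface, level with it; the furniture and walls round the work are solid. World frame = base frame: x ahead of the robot, y to its left, z up, the work surface at z = 0. Lengths are in m, angles in rad, forces in N, time in s.
With the tool pointing down it reaches from about 0.375 to 0.75 m from the base axis. Payload 9 kg.
Tool frame: the origin (TCP) lies at the very end of the fingers, on their centre line; the grasp point (between the pads) lies 19 mm behind it; z points along the fingers, y is the line along which they close (so a half turn about z gives the same grasp; the last joint's range is limited). The gripper opens to 85 mm and grips with 20 to 120 N. Pads are 22 mm wide; open, the fingers measure 114 mm over their backs; the gripper's body (76 mm by 85 mm) begins 54 mm behind the grasp point. The pads swing forward as they close: fully open they stand 13 mm farther back than shut.
Start: joints at [1.098, 0.104, 0.097, 1.564, 0, 1.353], TCP at [0.151, 0.581, 0.231] pointing down, gripper open.
Joint ranges: [-2.99, 2.99], [-0.84, 1.86], [-1.1, 1.16], [-1.84, 2.11], [-1.51, 1.56], [-3.14, 3.14]. Speed limits (rad/s): [2.22, 2.22, 2.57, 3.14, 3.14, 3.14].

## Interface

Orientations are given as a 3x3 rotation matrix whose columns are the frame's x, y, z axes.
In Python, from cell import observe, snapshot, close_job, search_frame, outline_of, spot_point gives the robot as it stands. The module is installed in compiled form; this text tells all that it offers.
- The arm moves only by the shell command python3 -m handwheel 'ROWS' [FORCE]. ROWS is JSON, a list of rows, each a list of 7 numbers: the shift along the tool's x, y, z in m, then the turn, a rotation vector about the tool's x, y, z in degrees, then the closure, from 0 (fully open) to 1 (shut). A call has 1 to 20 rows; each row shifts and turns the commanded pose from where the row before left it, along the tool's axes as they then stand; what a row does not reach is not made up. A row lasts 1/10 s, in which the tool goes at most 50 mm and 8.59 degrees, less where a joint would pass 70% of its speed; a pose out of reach is approached as far as the arm can. A call with a gripper value outside its range is refused whole. The fingers move at their own pace and stop on an object; FORCE is the grip in N (left out, the last holds). Time passes only in rows, so rows that do not move let the fingers close. It gives the time, the measured TCP pose, the force, the opening and the grip force at its end, in the units of the state.
- observe(): the state, without advancing time (a new reading comes with each control period).
- snapshot(name): name is "side" or "top"; returns a dict with "img" (480x640x3 uint8, red, green, blue), "range_z" (480x640 float32, m along the optical axis (not along the pixel's ray), 0 where there is no reading), "intrinsics" (3x3 intrinsics, pixels), "rvec" (rotation vector, rad) and "tvec" (3), from world to camera coordinates, as OpenCV has them. Camera axes: x right, y down, z forward; pixel columns grow to the right and rows downward; lengths in m; the calibration is good to about 2 mm. A picture is of the moment at which its call begins.
- close_job(): hands the job in; it is judged then, once.
Trained networks look in the newest picture that a camera, given by its name, has taken for a name from the list of things; names that differ only in an ending like _2 or _b are one class to them, and where a whole thing is asked for, a point or a joint stands for the part that bears it (a point fixed in the world has none). Each returns a list of dicts, best first, with "p" (0 to 1); they miss things now and then, are a little off and sometimes report something else, mostly with a low value. They report only what shows in the picture. A call takes as long as a camera call. They do not tell look-alikes from the thing itself.
- search_frame(thing, camera): "rect" ([left, top, right, bottom] in pixels, round what is visible of it).
- outline_of(thing, camera): "mask" (480x640 bool, what is visible of it) and "rect" ([left, top, right, bottom] in pixels, round what is visible of it).
- spot_point(thing, camera): "point" ([row, column] in pixels: a listed point, or the origin of a listed thing).
The state is a dict: "time": time; "joint_pos": joint angles; "dq": joint speeds; "effort": joint torques, N m; "tcp_pos": TCP position; "tool_rot": TCP orientation; "contact_force": force on the tool from outside, world axes, zero at the start; "moment": the same for the moment, N m; "width": opening from 0.0 (shut) to 1.0 (fully open); "grasp_force": force on a finger pad.
Only numpy, scipy, OpenCV 4.12 (cv2) and the standard library are available. Lean on these libraries where they do the work, as an engineer would, in place of code of your own. Each camera call takes 0.05 s, during which the arm holds its last target. There are 200 camera calls.

## Task

Get the grinding fixture ready: swing its lock lever to open (back to the far end, below 15 degrees), then put every loading plate lying on the bench into a dock of its own, nose toward the robot, and push it home so that it sits fully down and level on its three balls. With all of them home, pull the lever to the 60-degree mark so the tongues lock them in. Leave the pliers and the loose nut where they are.

Things in the scene. Friction and masses are not known exactly. Their poses are not given: they have to be found in the camera images.
- plate1_grip (a point): Plate 1: centre of its handle bar. An aluminium plate, 70 mm long (its x), 10 mm thick, stepped in plan: rear 43 mm is 64 mm wide, the nose (-x) 34 mm wide. The dark handle bar lies along x: 48 x 12 x 14 mm, open beneath, on two posts 17 mm either side of this point, 32 mm above the plate's upper face. Site axes: x from nose to rear, z up. May be absent
- plate2_grip (a point): Plate 2: same as plate 1. The grip point is 46 mm above the bench when the plate lies on its feet, and 5 mm to the rear of midway between the plate's rounded front and rear edges. The feet are three pairs of steel pins beneath, forming three vee grooves. Mass 0.2 to 0.33 kg. May be absent. Any plate fits any dock
- plate3_grip (a point): Plate 3: same as plate 1. May be absent. Plates start to the left and right of the fixture; those on the left lie in front of a bench grinder, 0.30 m high, which begins at x = 0.50 (0.44 for y over 0.42) and spans y = 0.13 to 0.55. A drawer cabinet 0.25 m high stands behind the fixture from x = 0.73
- dock1_seat (a point): Dock 1, leftmost (+y): where the grip point of a plate is when the plate is fully home, 92 mm above the bench; axes as the plate's must then be (x from nose to rear). Three steel balls below locate the plate's grooves (lead-in about 4 mm sideways). Sprung keepers with rounded noses stand at front and rear edge. Docks are 78 mm apart
- dock2_seat (a point): Dock 2, middle: as dock 1. A plate laid in rests on the keepers some 13 mm too high; it must be pushed straight down with 5 to 15 N, and over the last 6 mm the keepers close over its edges and pull it down on to the balls. It pulls out straight up again with 10 to 20 N
- dock3_seat (a point): Dock 3, rightmost, 74 mm from the lever: as dock 1. The fixture's fixed parts stand no higher than 69 mm above the bench, apart from the lever with its quadrant
- lock_lever (a joint): lock lever at the right (-y) end of the fixture, rad: 0 leaning 40 degrees away from the robot (stop), growing as the knob is pulled toward the robot, stop at 1.40. Stays where left; about 3 N moves it. Below 0.26 its three locking tongues are clear of the docks; at 60 degrees (1.047) they reach over the plates' rears, 2.5 mm above a plate that is home; a plate not home blocks them
- lever_knob (a point): centre of the lever's black ball knob, 22 mm diameter, 80 mm from the pivot axis on an 8 mm rod. The quadrant beside the lever has marks every 20 degrees from the far stop (0), the 60-degree mark being the longer one
- lever_pivot (a point): on the lever's pivot axis, in the lever's plane, 52 mm above the bench; the axis runs along this point's y, its x points away from the robot along the fixture. At lever angle q the knob is at x = 0.08 sin(0.698 - q), z = 0.08 cos(0.698 - q) from here
- pliers_1: red-handled pliers, 190 x 62 x 14 mm, lying near the bench's front edge, a bystander; origin under the centre
- hex_nut: large hexagon nut, 39 mm, 16 mm high, a bystander; origin under its centre
Not all that is in view belongs to the job. Leave any orange look-alike of the part that bears plate1_grip alone.

How it is judged:
By the outcome, as a careful person would: the job done as asked, in the order asked, and still so for the second after the job is handed in, with the robot touching nothing.
Of plate1, plate2, plate3 only 2 to 3 are there at a start; the rules pass over those that are not, and their reading is None.
At some moment in a run one of plate1, plate2, plate3 may be knocked a few centimetres aside while the robot is not near it.
Once in a run the grip may slacken for a moment while it holds something.
It also fails if it takes over 200 s, if anything falls off the work surface, if the arm or the gripper's body presses on something with over 40 N, if the wrist force passes 120 N, or if a joint passes its speed limit or range.

## Working session

There is one attempt and no reset: what is moved stays moved. The work goes in short steps, Python scripts to look and compute and a shell command to move; the robot and the scene stay as the last step left them, time stands still between calls to the robot, and variables do not carry over. Pictures are saved under pics/ and viewed, at most 14 in all, crops included, and the job is handed in when it is done.

```bash
mkdir -p pics; ls
cat > h.py <<'E'
import numpy as np, cv2, json
from cell import *
def cam(s):
    R,_=cv2.Rodrigues(np.array(s["rvec"],float)); return R,np.array(s["tvec"],float).ravel(),np.array(s["intrinsics"],float)
def ray(s,rc,z):
    "pixel (row,col) -> world point on plane z"
    R,t,K=cam(s); d=R.T@np.linalg.inv(K)@np.array([rc[1],rc[0],1.]); c=-R.T@t
    return c+d*(z-c[2])/d[2]
def cloud(s):
    R,t,K=cam(s); v,u=np.mgrid[:480,:640]; Z=s["range_z"]
    P=np.stack([(u-K[0,2])/K[0,0]*Z,(v-K[1,2])/K[1,1]*Z,Z],-1)
    W=(P-t)@R; W[Z<=0]=np.nan; return W
def proj(s,p):
    R,t,K=cam(s); q=K@(R@np.array(p,float)+t); return q[1]/q[2],q[0]/q[2]
def save(img,n): cv2.imwrite('pics/'+n,cv2.cvtColor(img,cv2.COLOR_RGB2BGR))
E
python3 - <<'E'
from h import *
o=observe(); print({k:np.round(v,3).tolist() for k,v in o.items()})
for c in("top","side"):
    s=snapshot(c); save(s["img"],c+"0.png"); R,t,K=cam(s); print(c,"campos",-R.T@t)
    for n,z in(("plate1_grip",.046),("dock1_seat",.092),("dock2_seat",.092),("dock3_seat",.092),("lever_knob",.11),("lever_pivot",.052),("hex_nut",0),("pliers_1",0)):
        for d in spot_point(n,c)[:4]: print(n,round(d["p"],2),np.round(d["point"]),np.round(ray(s,d["point"],z),3))
E
```

```text
pics
{'time': 0.0, 'joint_pos': [1.098, 0.105, 0.096, 1.564, 0.0, 1.353], 'dq': [-0.0, 0.001, -0.001, 0.001, -0.001, 0.001], 'effort': [0.001, -55.694, 50.365, 0.017, -0.0, -0.0], 'tcp_pos': [0.151, 0.58, 0.231], 'tool_rot': [[-0.968, 0.252, -0.001], [0.252, 0.968, -0.001], [0.0, -0.001, -1.0]], 'contact_force': [0.538, -0.052, -0.391], 'moment': [0.016, 0.043, 0.025], 'grasp_force': 0.0, 'width': 0.997}
top campos [0.21449001 0.05465755 1.36351631]
plate1_grip 0.94 [260. 486.] [ 0.381 -0.41   0.046]
plate1_grip 0.6 [206. 471.] [ 0.51  -0.434  0.046]
dock1_seat 0.68 [239. 300.] [ 0.573 -0.03   0.092]
dock3_seat 0.98 [230. 368.] [ 0.536 -0.177  0.092]
lever_knob 0.68 [210. 471.] [ 0.488 -0.406  0.11 ]
lever_knob 0.4 [214. 404.] [ 0.536 -0.265  0.11 ]
lever_pivot 0.7 [358. 213.] [0.404 0.241 0.052]
lever_pivot 0.59 [218. 397.] [ 0.549 -0.259  0.052]
lever_pivot 0.46 [216. 403.] [ 0.547 -0.275  0.052]
hex_nut 0.62 [333. 323.] [ 0.37  -0.002  0.   ]
pliers_1 0.55 [286. 437.] [ 0.374 -0.292  0.   ]
side campos [ 0.52313855 -0.88586993  0.6672863 ]
plate1_grip 0.96 [403. 301.] [ 0.504 -0.432  0.046]
plate1_grip 0.6 [393. 224.] [ 0.385 -0.409  0.046]
dock1_seat 0.9 [228. 330.] [ 0.568 -0.026  0.092]
dock1_seat 0.45 [247. 321.] [ 0.546 -0.093  0.092]
dock2_seat 0.73 [251. 321.] [ 0.547 -0.106  0.092]
dock3_seat 0.86 [272. 317.] [ 0.536 -0.173  0.092]
lever_knob 0.74 [281. 315.] [ 0.531 -0.222  0.11 ]
lever_pivot 0.58 [315. 326.] [ 0.551 -0.25   0.052]
hex_nut 0.49 [258. 244.] [0.371 0.001 0.   ]
pliers_1 0.95 [355. 228.] [ 0.37 -0.29  0.  ]
```

View pics/top0.png

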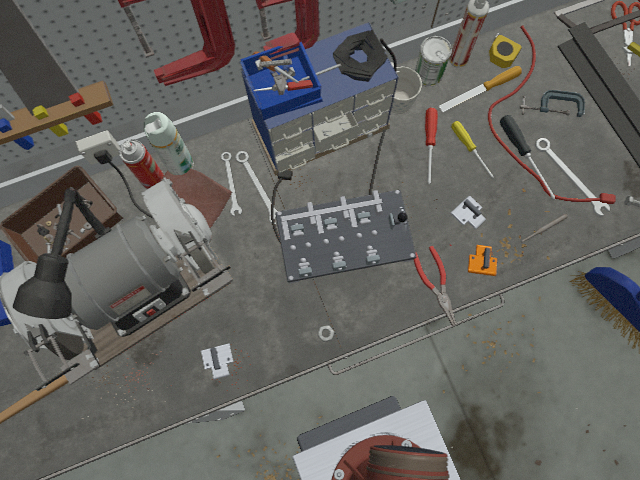

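View pics/side0.png

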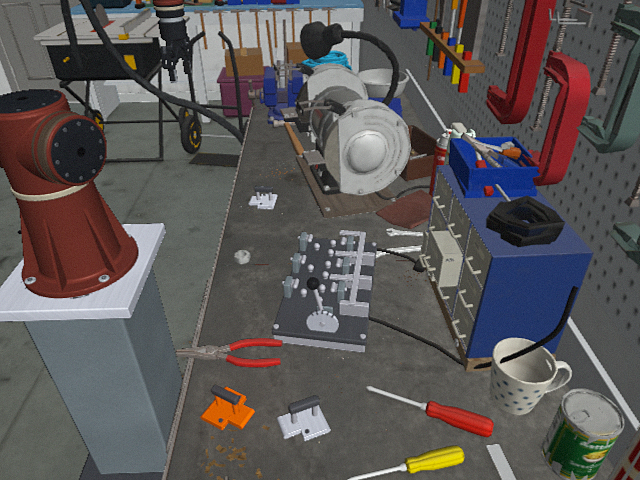

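Three plate-shaped objects: an aluminium one at top (218,360), an aluminium one at (468,211) and an orange one at (483,259). The two aluminium ones fit the description; the orange one is the look-alike. I'll confirm these with crops and measure from the depth.

```bash
cat >> h.py <<'E'
def plate(s,xy,r=.06,z0=0.):
    "pose of plate near xy from depth: handle top (z>.038) and plate top"
    W=cloud(s); m=np.hypot(W[...,0]-xy[0],W[...,1]-xy[1])<r
    h=W[m&(W[...,2]>z0+.040)&(W[...,2]<z0+.065)]; 
    b=W[m&(W[...,2]>z0+.007)&(W[...,2]<z0+.022)]
    return h,b
E
python3 - <<'E'
from h import *
ims=[]
for c in("top","side"):
    s=snapshot(c); im=s["img"]
    for xy in((.404,.241),(.507,-.433)):
        h,b=plate(s,xy)
        if len(h)<8: print(c,xy,"few",len(h),len(b)); continue
        q=h[:,:2]; r=cv2.minAreaRect((q*1000).astype(np.float32)); r2=cv2.minAreaRect((b[:,:2]*1000).astype(np.float32))
        print(c,xy,len(h),"handle mean",h.mean(0).round(4),"rect",np.round(r[0],1),np.round(r[1],1),round(r[2],1),"plate",len(b),b.mean(0).round(4),np.round(r2[0],1),np.round(r2[1],1),round(r2[2],1))
    pts=[proj(s,(.404,.241,.02)),proj(s,(.507,-.433,.02))] 
    for v,u in pts:
        v=int(np.clip(v,30,450));u=int(np.clip(u,40,600)); ims.append(cv2.resize(im[v-30:v+30,u-40:u+40],(400,300),interpolation=cv2.INTER_CUBIC))
save(np.vstack([np.hstack(ims[:2]),np.hstack(ims[2:])]),"plates.png")
s=snapshot("top"); save(cv2.resize(s["img"][180:290,265:425],(800,550),interpolation=cv2.INTER_CUBIC),"fixt.png")
E
```

```text
top (0.404, 0.241) 134 handle mean [0.4017 0.2384 0.0526] rect [402.1 239.3] [12.4 47.1] 83.3 plate 643 [0.4013 0.2383 0.0146] [408.8 242.7] [ 83.  102.2] 73.9
top (0.507, -0.433) 130 handle mean [ 0.506  -0.4332  0.0515] rect [ 506.8 -433.6] [48.  13.7] 22.6 plate 496 [ 0.5032 -0.4301  0.0142] [ 508.5 -436.9] [102.7  87.1] 80.7
side (0.404, 0.241) 107 handle mean [0.4053 0.2354 0.0504] rect [405.2 236.4] [13.4 46.2] 89.1 plate 304 [0.4039 0.2316 0.0151] [400.1 236.5] [68.5 70.2] 83.9
side (0.507, -0.433) 337 handle mean [ 0.5083 -0.4372  0.0514] rect [ 508.2 -435. ] [47.9 14. ] 19.5 plate 1104 [ 0.5075 -0.4458  0.0149] [ 506.1 -443.7] [70.5 50.2] 19.9
```

View pics/plates.png

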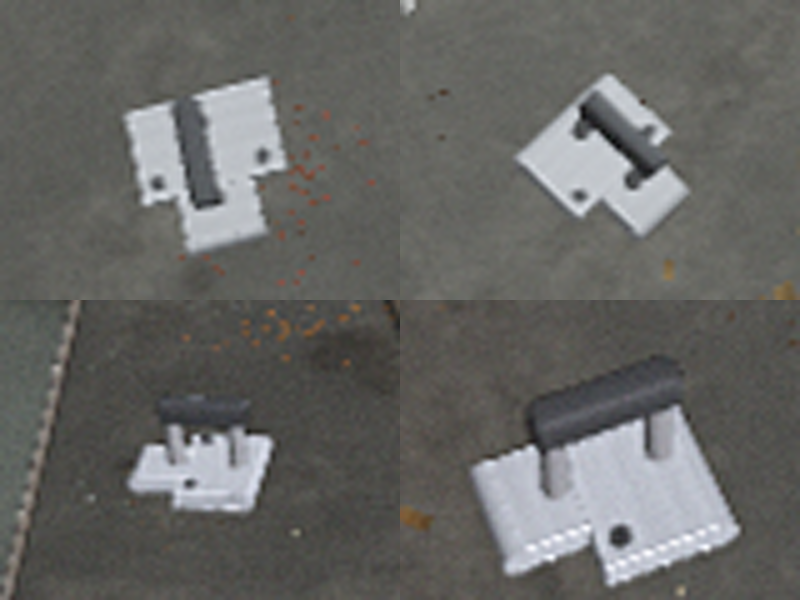

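View pics/fixt.png

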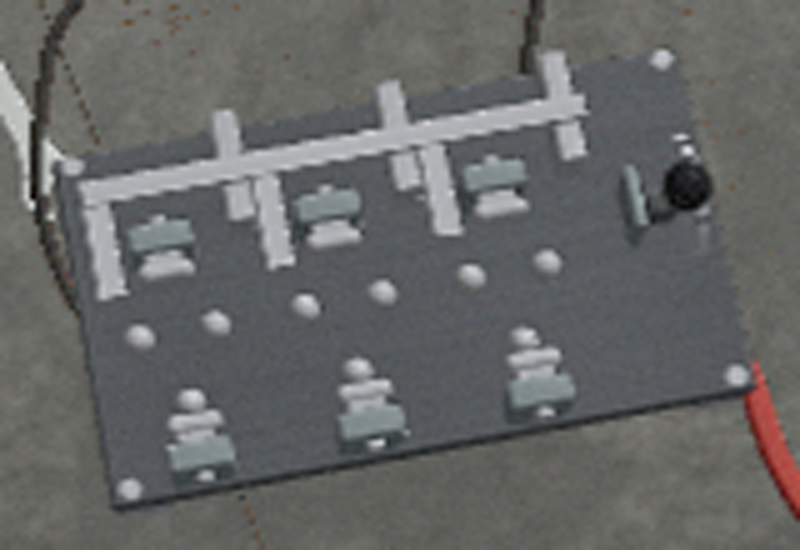

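Left plate: nose toward the robot. Right plate: nose to front-right in world (top crop lower right). The orange one stays untouched. Fixture: keeper rollers are visible at crop (197,415)/(168,265), (366,390)/(334,233) and (532,356)/(501,203); knob at (688,185).

Run:
```python
from h import *
s=snapshot("top"); W=cloud(s)
def at(u,v,r=1):
    U=265+u/5;V=180+v/5; U0,V0=int(round(U)),int(round(V)); p=W[V0-r:V0+r+1,U0-r:U0+r+1].reshape(-1,3); z=np.nanmedian(p[:,2]); return ray(s,(V,U),z)
F=[(197,415),(366,390),(532,356)];B=[(168,265),(334,233),(501,203)]
f=np.array([at(*x) for x in F]);b=np.array([at(*x) for x in B]); print("front",f.round(4),"\nrear",b.round(4))
m=(f+b)/2; d=m[0,:2]-m[2,:2]; yaw=np.arctan2(-d[0],d[1]); print("spacing",np.linalg.norm(d)/2,"yaw",np.degrees(yaw),"yaw fb",[np.degrees(np.arctan2(*(b-f)[i,1::-1])) for i in range(3)])
x=np.array([np.cos(yaw),np.sin(yaw)])
print("seats",(m[:,:2]+.005*x).round(4))
sc=np.array([at(*q) for q in((72,166),(662,60),(130,490),(737,376))]);print("screws",sc.round(4))
for i,j in((0,1),(2,3)):
    e=sc[i]-sc[j]; print(np.degrees(np.arctan2(-e[0],e[1])))
for c in("top","side"):
    s=snapshot(c);W=cloud(s);im=s["img"].astype(int)
    k=(np.hypot(W[...,0]-.545,W[...,1]+.255)<.07)&(W[...,2]>.085); 
    if k.any(): print(c,"high pts",k.sum(),np.nanmean(W[k],0).round(4),np.nanmax(W[k],0).round(4))
    for n in("lever_knob","lever_pivot","dock1_seat","dock2_seat","dock3_seat"): print(n,[(round(d["p"],2),np.round(ray(s,d["point"],.052 if 'piv' in n else .1 if 'knob' in n else .092)[:2],4)) for d in spot_point(n,c)[:2]])
```

```text
front [[ 0.5244 -0.0199  0.0668]
 [ 0.5066 -0.0948  0.0672]
 [ 0.4938 -0.1709  0.0646]] 
rear [[ 0.5945 -0.0332  0.068 ]
 [ 0.5803 -0.1091  0.0683]
 [ 0.5652 -0.1857  0.0677]]
spacing 0.07731717925733954 yaw -11.157115858786138 yaw fb [np.float64(-10.762922871997604), np.float64(-11.009944319841988), np.float64(-11.67870377484197)]
seats [[ 0.5644 -0.0275]
 [ 0.5484 -0.1029]
 [ 0.5344 -0.1792]]
screws [[ 0.6648 -0.0109  0.0401]
 [ 0.61   -0.2896  0.0392]
 [ 0.5094  0.0198  0.0401]
 [ 0.4554 -0.2595  0.0382]]
-11.13218132565052
-10.939714472474215
top high pts 82 [ 0.5251 -0.251   0.1354] [ 0.5389 -0.2411  0.1456]
lever_knob [(0.58, array([ 0.5321, -0.2546]))]
lever_pivot [(0.72, array([ 0.5494, -0.2567]))]
dock1_seat [(0.83, array([ 0.5717, -0.0291])), (0.38, array([ 0.5552, -0.0987]))]
dock2_seat [(0.85, array([ 0.5527, -0.1012]))]
dock3_seat [(0.78, array([ 0.5326, -0.1818]))]
side high pts 209 [ 0.5299 -0.2572  0.1237] [ 0.542  -0.2476  0.1438]
lever_knob [(0.5, array([ 0.5284, -0.2146]))]
lever_pivot [(0.62, array([0.4043, 0.2256])), (0.58, array([ 0.5399, -0.2548]))]
dock1_seat [(0.65, array([ 0.5614, -0.0158])), (0.46, array([ 0.3901, -0.3675]))]
dock2_seat [(0.84, array([ 0.5458, -0.0957]))]
dock3_seat [(0.82, array([ 0.5356, -0.1755]))]
```

```bash
cat >> h.py <<'E'
def to(p,yaw=None):
    "shift in tool axes (mm) to world p; turn (deg about tool z) so that tool y has world yaw (mod 180)"
    o=observe(); R=np.array(o["tool_rot"]); d=R.T@(np.array(p)-o["tcp_pos"])
    print("shift mm",(d*1000).round(1),"from",np.round(o["tcp_pos"],4),"j6",round(o["joint_pos"][5],2),"F",np.round(o["contact_force"],1),end=" ")
    if yaw is not None:
        a=np.degrees(np.arctan2(R[1,1],R[0,1])); t=(yaw-a+90)%180-90; print("turn z",round(-t,2),end=" ")
    print()
E
python3 -c "
from h import *
to((.42,.1,.231))"
```

```text
shift mm [-3.813e+02 -3.974e+02  3.000e-01] from [0.1512 0.5807 0.2313] j6 1.35 F [-1.3 -0.1  0.2]
```

```bash
python3 -m handwheel '[[-0.027,-0.028,0,0,0,0,0],[-0.027,-0.028,0,0,0,0,0],[-0.027,-0.028,0,0,0,0,0],[-0.027,-0.028,0,0,0,0,0],[-0.027,-0.028,0,0,0,0,0],[-0.027,-0.028,0,0,0,0,0],[-0.027,-0.028,0,0,0,0,0],[-0.027,-0.028,0,0,0,0,0],[-0.027,-0.028,0,0,0,0,0],[-0.027,-0.028,0,0,0,0,0],[-0.027,-0.028,0,0,0,0,0],[-0.027,-0.028,0,0,0,0,0],[-0.027,-0.028,0,0,0,0,0],[-0.027,-0.028,0,0,0,0,0]]' && python3 -m handwheel '[[-0.021,-0.033,0,0,0,8,0],[-0.021,-0.033,0,0,0,8,0],[-0.021,-0.033,0,0,0,8,0],[-0.021,-0.033,0,0,0,8,0],[0,0,0,0,0,8,0],[0,0,0,0,0,8,0],[0,0,0,0,0,8,0],[0,0,0,0,0,8,0],[0,0,0,0,0,8,0],[0,0,0,0,0,8,0],[0,0,0,0,0,6,0],[0,0,0,0,0,0,0]]'; python3 -c "
from h import *
s=snapshot('side')
W=cloud(s);k=(np.hypot(W[...,0]-.53,W[...,1]+.255)<.05)&(W[...,2]>.1)&(W[...,2]<.16);print(k.sum(),np.nanmean(W[k],0).round(4),np.nanmin(W[k],0).round(4),np.nanmax(W[k],0).round(4))
to((.53,-.253,.2),-11)"
```

```text
time: 3.1
tcp_pos: [0.4188, 0.1045, 0.2316]
tool_rot: [[-0.968, 0.252, 0.001], [0.252, 0.968, 0.0], [-0.001, 0.0, -1.0]]
contact_force: [0.5, 0.1, -0.1]
width: 1.005
grasp_force: 0.0
time: 4.3
tcp_pos: [0.4341, -0.0477, 0.2314]
tool_rot: [[0.185, 0.983, 0.0], [0.983, -0.185, -0.0], [0.0, 0.0, -1.0]]
contact_force: [0.2, -0.4, -0.5]
width: 1.005
grasp_force: 0.0
176 [ 0.5286 -0.2571  0.1295] [ 0.5172 -0.2649  0.1005] [ 0.5379 -0.2463  0.1442]
shift mm [-184.5  131.6   31.4] from [ 0.434  -0.0477  0.2314] j6 1.34 F [0.2 0.2 0.1] turn z 0.54
```

```bash
python3 -m handwheel '[[-0.037,0.026,0,0,0,0,0],[-0.037,0.026,0,0,0,0,0],[-0.037,0.026,0,0,0,0,0],[-0.037,0.026,0,0,0,0,0],[-0.037,0.024,0,0,0,0.5,0],[0,0,0.025,0,0,0,0],[0,0,0.025,0,0,0,0],[0,0,0,0,0,0,0]]'; python3 -c "
from h import *
to((.527,-.2525,.116),-11)"
```

```text
time: 5.15
tcp_pos: [0.5243, -0.2522, 0.1774]
tool_rot: [[0.19, 0.982, -0.005], [0.982, -0.19, 0.004], [0.003, -0.005, -1.0]]
contact_force: [0.1, 1.5, -0.3]
width: 1.0
grasp_force: 0.0
shift mm [ 0.1  3.  61.4] from [ 0.5243 -0.2522  0.1774] j6 1.09 F [ 0.1  1.5 -0.3] turn z 0.03
```

```bash
python3 -m handwheel '[[0,0.003,0.02,0,0,0,0],[0,0,0.02,0,0,0,0],[0,0,0.02,0,0,0,0],[0,0,0,0,0,0,0],[0,0,0,0,0,0,0.6],[0,0,0,0,0,0,0.7],[0,0,0,0,0,0,0.8],[0,0,0,0,0,0,0.85],[0,0,0,0,0,0,0.85],[0,0,0,0,0,0,0.85]]' 20; python3 -c "
from h import *
to((.527,-.2525,.116),-11)"
```

```text
time: 6.15
tcp_pos: [0.5287, -0.2538, 0.1221]
tool_rot: [[0.192, 0.981, 0.0], [0.981, -0.192, -0.0], [-0.0, 0.0, -1.0]]
contact_force: [-3.1, 0.4, 5.8]
width: 0.235
grasp_force: 19.4
shift mm [ 1.  -2.   6.1] from [ 0.5287 -0.2538  0.1221] j6 1.09 F [-3.1  0.4  5.8] turn z -0.1
```

```bash
python3 -m handwheel '[[0,0.01,0.002,0,0,0,0.85],[0,0.01,0.001,0,0,0,0.85],[0,0.01,0.001,0,0,0,0.85],[0,0.01,0.003,0,0,0,0.85],[0,0,0,0,0,0,0.85]]'; python3 -m handwheel '[[0,0.005,0.002,0,0,0,0.85],[0,0.005,0.002,0,0,0,0.85],[0,0,0,0,0,0,0.85]]'
```

```text
time: 6.65
tcp_pos: [0.5689, -0.2618, 0.1144]
tool_rot: [[0.192, 0.981, 0.001], [0.981, -0.192, -0.001], [-0.0, 0.001, -1.0]]
contact_force: [2.8, -1.9, 0.1]
width: 0.237
grasp_force: 20.7
time: 6.95
tcp_pos: [0.5775, -0.2634, 0.1101]
tool_rot: [[0.193, 0.981, -0.001], [0.981, -0.193, 0.0], [-0.0, -0.001, -1.0]]
contact_force: [-1.6, -1.8, 1.2]
width: 0.239
grasp_force: 22.3
```

```bash
python3 -m handwheel '[[0,0.005,0.003,0,0,0,0.85],[0,0.005,0.004,0,0,0,0.85],[0,0,0,0,0,0,0.85]]'; python3 -m handwheel '[[0,0.005,0.003,0,0,0,0.85],[0,0.003,0.003,0,0,0,0.85],[0,0,0,0,0,0,0.85]]';python3 -c "
from h import *
s=snapshot('side');save(cv2.resize(s['img'][210:360,250:450],(800,600),interpolation=cv2.INTER_CUBIC),'lev1.png')"
```

```text
time: 7.25
tcp_pos: [0.5879, -0.2655, 0.1046]
tool_rot: [[0.192, 0.981, 0.001], [0.981, -0.192, -0.001], [-0.001, 0.001, -1.0]]
contact_force: [-2.0, 0.5, 10.5]
width: 0.239
grasp_force: 37.7
time: 7.55
tcp_pos: [0.5946, -0.2668, 0.1]
tool_rot: [[0.193, 0.981, -0.001], [0.981, -0.193, -0.001], [-0.001, -0.001, -1.0]]
contact_force: [-12.2, 5.1, 23.4]
width: 0.234
grasp_force: 53.0
```

View pics/lev1.png

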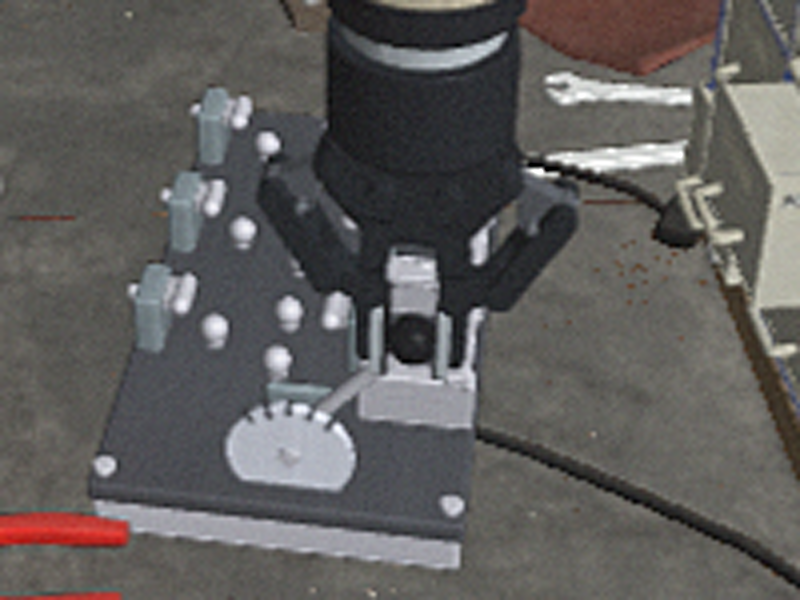

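Lever is at the far stop (knob in the fingers at crop (413,335), contact force rising). Release, lift, and go over the right plate.

```bash
python3 -m handwheel '[[0,-0.001,-0.001,0,0,0,0.5],[0,0,0,0,0,0,0],[0,0,0,0,0,0,0],[0,0,0,0,0,0,0],[0,0,-0.03,0,0,0,0],[0,0,-0.04,0,0,0,0],[0,0,-0.04,0,0,0,0],[-0.036,-0.011,0,0,0,0,0],[-0.036,-0.011,0,0,0,0,0],[-0.036,-0.011,0,0,0,0,0],[-0.036,-0.011,0,0,0,0,0],[-0.036,-0.01,0,0,0,0,0],[0,0,0,0,0,0,0]]' 30; python3 -m handwheel '[[0,0,0,0,0,-8.2,0],[0,0,0,0,0,-8.2,0],[0,0,0,0,0,-8.2,0],[0,0,0,0,0,-8.2,0],[0,0,0,0,0,-8.2,0],[0,0,0,0,0,-8.2,0],[0,0,0,0,0,-8.2,0],[0,0,0,0,0,-8.2,0],[0,0,0,0,0,-8.2,0],[0,0,0,0,0,-8.2,0],[0,0,0,0,0,-8.2,0],[0,0,0,0,0,-8.2,0],[0,0,0,0,0,-8.2,0],[0,0,0,0,0,-8.2,0],[0,0,0,0,0,-8,0],[0,0,0,0,0,0,0]]'
python3 - <<'E'
from h import *
for c in("side","top"):
    s=snapshot(c)
    h,b=plate(s,(.507,-.434),.05)
    if len(h)>8: r=cv2.minAreaRect((h[:,:2]*1000).astype(np.float32)); print(c,h.mean(0).round(4),np.round(r[0],1),np.round(r[1],1),round(r[2],1))
    W=cloud(s);k=(np.hypot(W[...,0]-.59,W[...,1]+.266)<.05)&(W[...,2]>.09)&(W[...,2]<.16);print(k.sum(),np.nanmean(W[k],0).round(4),np.nanmin(W[k],0).round(4),np.nanmax(W[k],0).round(4))
to((.507,-.434,.1),111)
E
```

```text
time: 8.9
tcp_pos: [0.5045, -0.4366, 0.2074]
tool_rot: [[0.197, 0.98, -0.001], [0.98, -0.197, -0.0], [-0.0, -0.001, -1.0]]
contact_force: [0.4, 0.2, -0.2]
width: 1.002
grasp_force: 0.0
time: 10.5
tcp_pos: [0.5073, -0.4322, 0.208]
tool_rot: [[-0.928, -0.372, -0.0], [-0.372, 0.928, 0.001], [-0.0, 0.001, -1.0]]
contact_force: [0.2, 0.9, 0.4]
width: 1.004
grasp_force: 0.0
side [ 0.5083 -0.4372  0.0515] [ 508.1 -435.3] [48.2 13.4] 21.7
177 [ 0.5907 -0.2692  0.1136] [ 0.5706 -0.2776  0.0904] [ 0.6061 -0.2581  0.1267]
107 [ 0.5884 -0.2634  0.1145] [ 0.565  -0.2757  0.0903] [ 0.6041 -0.2548  0.1273]
shift mm [  0.7  -1.5 108.1] from [ 0.5071 -0.4324  0.2081] j6 -1.28 F [-0.7 -0.2 -0.2] turn z 0.49
```

```bash
python3 -m handwheel '[[0.001,-0.002,0.03,0,0,0.5,0.3],[0,0,0.03,0,0,0,0.3],[0,0,0.03,0,0,0,0.3],[0,0,0.03,0,0,0,0.3],[0,0,0.03,0,0,0,0.3],[0,0,0.02,0,0,0,0.3],[0,0,0.01,0,0,0,0.3],[0,0,0,0,0,0,0.3]]' 60; python3 -c "
from h import *
to((.507,-.4345,.027),111)"
```

```text
time: 11.4
tcp_pos: [0.5061, -0.4341, 0.0268]
tool_rot: [[-0.933, -0.36, -0.001], [-0.36, 0.933, 0.002], [0.001, 0.002, -1.0]]
contact_force: [0.6, -0.3, 0.0]
width: 0.703
grasp_force: 0.0
shift mm [-0.7 -0.7 -0.2] from [ 0.5061 -0.4341  0.0268] j6 -1.27 F [ 0.6 -0.3  0. ] turn z 0.09
```

```bash
python3 -m handwheel '[[0,0,0,0,0,0,0.7],[0,0,0,0,0,0,1],[0,0,0,0,0,0,1],[0,0,0,0,0,0,1],[0,0,0,0,0,0,1],[0,0,0,0,0,0,1],[0,0,0,0,0,0,1]]' 60; python3 -m handwheel '[[0,0,-0.01,0,0,0,1],[0,0,-0.02,0,0,0,1],[0,0,-0.03,0,0,0,1],[0,0,-0.03,0,0,0,1],[0,0,-0.03,0,0,0,1],[0,0,-0.03,0,0,0,1],[0,0,0,0,0,0,1]]'; python3 -c "
from h import *
to((.534,-.1795,.17),79)"
```

```text
time: 12.1
tcp_pos: [0.5072, -0.4356, 0.0294]
tool_rot: [[-0.932, -0.362, 0.001], [-0.362, 0.932, -0.001], [-0.001, -0.002, -1.0]]
contact_force: [-0.6, 0.6, 6.1]
width: 0.126
grasp_force: 60.4
time: 12.8
tcp_pos: [0.5079, -0.4366, 0.1837]
tool_rot: [[-0.932, -0.362, 0.004], [-0.362, 0.932, -0.005], [-0.002, -0.006, -1.0]]
contact_force: [0.2, -0.9, -1.8]
width: 0.125
grasp_force: 59.5
shift mm [-117.3  230.3   12.4] from [ 0.5079 -0.4366  0.1837] j6 -1.27 F [ 0.2 -0.9 -1.8] turn z 32.2
```

```bash
python3 -m handwheel '[[-0.015,0.029,0,0,0,0,1],[-0.015,0.029,0,0,0,0,1],[-0.015,0.029,0,0,0,0,1],[-0.015,0.029,0,0,0,0,1],[-0.015,0.029,0,0,0,0,1],[-0.015,0.029,0,0,0,0,1],[-0.015,0.029,0,0,0,0,1],[-0.012,0.027,0,0,0,0,1],[0,0,0,0,0,6.5,1],[0,0,0,0,0,6.5,1],[0,0,0,0,0,6.5,1],[0,0,0,0,0,6.5,1],[0,0,0,0,0,6.2,1],[0,0,0,0,0,0,1],[0,0,0,0,0,0,1]]'
python3 - <<'E'
from h import *
to((.534,-.1795,.17),79)
for c in("side","top"):
    s=snapshot(c);im=s["img"]
    save(cv2.resize(im[150:330,220:460],(800,600),interpolation=cv2.INTER_CUBIC),c+"h1.png")
    o=observe();W=cloud(s);p=np.array(o["tcp_pos"])
    m=(np.hypot(W[...,0]-p[0],W[...,1]-p[1])<.07)&(W[...,2]>p[2]-.03)&(W[...,2]<p[2]-.006)
    q=W[m]; print(c,len(q))
    if len(q)>20:
        r=cv2.minAreaRect((q[:,:2]*1000).astype(np.float32)); print(np.round(r[0],1),np.round(r[1],1),round(r[2],1),q[:,2].mean())
E
```

```text
time: 14.3
tcp_pos: [0.5322, -0.1781, 0.1775]
tool_rot: [[-0.982, 0.188, -0.001], [0.188, 0.982, 0.001], [0.001, 0.001, -1.0]]
contact_force: [-0.1, -0.1, -1.3]
width: 0.124
grasp_force: 59.6
shift mm [-2.  -1.1  7.5] from [ 0.5322 -0.1781  0.1775] j6 -0.37 F [-0.1 -0.1 -1.3] turn z 0.18 
side 686
[ 528.7 -177.3] [68.3 69.5] 79.1 0.1626534938147381
top 0
```

View pics/sideh1.png

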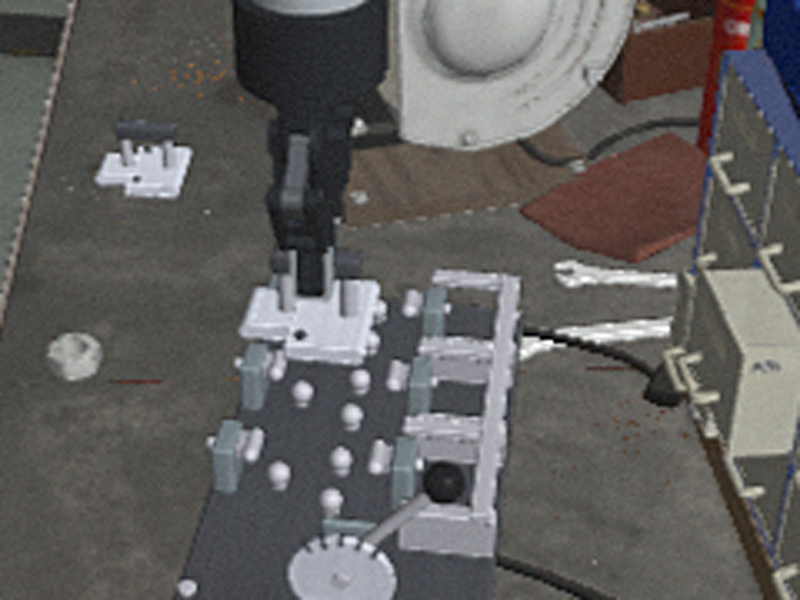

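The held plate shows level at crop (315,320), and dock 3's keeper rollers are at (254,443) and (381,457), which I can cross-check in the same camera.

Run:
```python
from h import *
s=snapshot("side");W=cloud(s)
def at(u,v):
    U,V=220+u*.3,150+v*.3;p=W[int(V)-1:int(V)+2,int(U)-1:int(U)+2].reshape(-1,3);z=np.nanmedian(p[:,2]);return np.r_[ray(s,(V,U),.066)[:2],z]
for n,f,b in((3,(254,443),(381,457)),(2,(278,362),(397,376))):
    F,B=at(*f),at(*b);m=(F+B)/2;print(n,F.round(4),B.round(4),"mid",m.round(4),"seat",(m[:2]+.005*np.array([.982,-.19])).round(4))
for n in("dock1_seat","dock2_seat","dock3_seat"):print(n,[(round(d["p"],2),np.round(ray(s,d["point"],.092)[:2],4)) for d in spot_point(n,"side")[:2]])
```

```text
3 [ 0.4956 -0.1729  0.0685] [ 0.5686 -0.1884  0.0675] mid [ 0.5321 -0.1807  0.068 ] seat [ 0.537  -0.1816]
2 [ 0.51  -0.096  0.068] [ 0.5827 -0.1134  0.0679] mid [ 0.5464 -0.1047  0.0679] seat [ 0.5513 -0.1056]
dock1_seat [(0.88, array([ 0.5692, -0.0213]))]
dock2_seat [(0.97, array([ 0.5473, -0.1102]))]
dock3_seat [(0.97, array([ 0.5308, -0.1768]))]
```

```bash
python3 -m handwheel '[[-0.003,-0.001,0.02,0,0,0.2,1],[0,-0.0005,0.02,0,0,0,1],[0,0,0.02,0,0,0,1],[0,0,0.02,0,0,0,1],[0,0,0,0,0,0,1],[0,0,0,0,0,0,1]]'; python3 -m handwheel '[[0,0,0.003,0,0,0,1],[0,0,0.003,0,0,0,1],[0,0,0.003,0,0,0,1],[0,0,0,0,0,0,1]]';  python3 -c "
from h import *
to((.535,-.18,.0754),79)"
```

```text
time: 15.2
tcp_pos: [0.5351, -0.1802, 0.0986]
tool_rot: [[-0.981, 0.194, -0.0], [0.194, 0.981, 0.0], [0.0, 0.0, -1.0]]
contact_force: [-0.4, -1.3, -3.3]
width: 0.127
grasp_force: 59.5
time: 15.6
tcp_pos: [0.5359, -0.1807, 0.0906]
tool_rot: [[-0.981, 0.194, 0.002], [0.194, 0.981, -0.001], [-0.002, -0.001, -1.0]]
contact_force: [-2.5, 1.1, 5.1]
width: 0.125
grasp_force: 60.6
shift mm [ 1.   0.5 15.2] from [ 0.5359 -0.1807  0.0906] j6 -0.36 F [-2.5  1.1  5.1] turn z -0.19
```

```bash
for i in 1 2; do python3 -m handwheel '[[0,0,0.002,0,0,0,1],[0,0,0.0,0,0,0,1]]' | grep -v -e rot -e width; done; python3 -m handwheel '[[0,0,0.002,0,0,0,1],[0,0,0.0,0,0,0,1]]'
```

```text
time: 15.8
tcp_pos: [0.5367, -0.181, 0.0901]
contact_force: [-4.4, 1.3, 14.3]
grasp_force: 61.9
time: 16.0
tcp_pos: [0.5365, -0.1813, 0.0883]
contact_force: [-6.4, 0.2, 8.9]
grasp_force: 61.1
time: 16.2
tcp_pos: [0.5353, -0.1807, 0.0841]
tool_rot: [[-0.981, 0.194, 0.0], [0.194, 0.981, -0.001], [-0.001, -0.001, -1.0]]
contact_force: [-3.1, 0.1, 3.2]
width: 0.124
grasp_force: 60.4
```

Sliding in past the keepers.

```bash
for i in 1 2 3; do python3 -m handwheel '[[0,0,0.0025,0,0,0,1],[0,0,0.0,0,0,0,1]]' | grep -v -e rot -e width; done; python3 -m handwheel '[[0,0,0.002,0,0,0,1],[0,0,0.0,0,0,0,1]]'
```

```text
time: 16.4
tcp_pos: [0.5348, -0.1802, 0.0801]
contact_force: [-2.6, -0.4, -1.8]
grasp_force: 59.7
time: 16.6
tcp_pos: [0.5346, -0.1799, 0.077]
contact_force: [-2.1, -0.9, -7.7]
grasp_force: 58.9
time: 16.8
tcp_pos: [0.535, -0.18, 0.0758]
contact_force: [-4.3, 1.1, 0.7]
grasp_force: 60.0
time: 17.0
tcp_pos: [0.5354, -0.1802, 0.0755]
tool_rot: [[-0.981, 0.194, 0.001], [0.194, 0.981, -0.0], [-0.001, 0.0, -1.0]]
contact_force: [-8.1, 4.3, 14.7]
width: 0.127
grasp_force: 61.9
```

```bash
python3 -m handwheel '[[0,0,0,0,0,0,0.7],[0,0,0,0,0,0,0.4],[0,0,0,0,0,0,0.3],[0,0,0,0,0,0,0.3],[0,0,-0.01,0,0,0,0.3],[0,0,-0.03,0,0,0,0.3],[0,0,-0.04,0,0,0,0.3],[0,0,-0.04,0,0,0,0.3],[0,0,0,0,0,0,0.3]]'; python3 -m handwheel '[[0.019,0.035,0,0,0,0,0.3],[0.019,0.035,0,0,0,0,0.3],[0.019,0.035,0,0,0,0,0.3],[0.019,0.035,0,0,0,0,0.3],[0.019,0.035,0,0,0,0,0.3],[0.019,0.035,0,0,0,0,0.3],[0.019,0.035,0,0,0,0,0.3],[0.019,0.035,0,0,0,0,0.3],[0.019,0.035,0,0,0,0,0.3],[0.019,0.035,0,0,0,0,0.3],[0.019,0.033,0,0,0,0,0.3],[0,0,0,0,0,0,0.3]]'
python3 - <<'E'
from h import *
for c in("side","top"):
    s=snapshot(c)
    for n,xy,z in(("L",(.403,.238),0),("D3",(.535,-.18),.046)):
        h,b=plate(s,xy,.065,z)
        if len(h)>8: r=cv2.minAreaRect((h[:,:2]*1000).astype(np.float32)); print(c,n,h.mean(0).round(4),np.round(r[0],1),np.round(r[1],1),round(r[2],1))
        if len(b)>20: A=np.c_[b[:,:2]-xy,np.ones(len(b))]; q,*_=np.linalg.lstsq(A,b[:,2],rcond=None); print("  plate top plane",q.round(4),len(b))
    W=cloud(s); 
    if c=="top": save(s["img"],"top2.png")
to((.4025,.2375,.1),85)
E
```

```text
time: 17.9
tcp_pos: [0.5377, -0.1818, 0.2009]
tool_rot: [[-0.981, 0.194, 0.008], [0.194, 0.981, -0.005], [-0.009, -0.003, -1.0]]
contact_force: [0.4, -0.2, 0.6]
width: 0.702
grasp_force: 0.0
time: 19.1
tcp_pos: [0.403, 0.2393, 0.1943]
tool_rot: [[-0.982, 0.19, 0.0], [0.19, 0.982, 0.001], [-0.0, 0.001, -1.0]]
contact_force: [1.0, -0.6, 0.3]
width: 0.702
grasp_force: 0.0
side L [0.4054 0.2355 0.0503] [405.5 236.4] [16.7 46. ] 87.9
  plate top plane [0.0025 0.0505 0.0154] 304
side D3 [ 0.536  -0.1837  0.097 ] [ 535.9 -181.6] [13.3 47.4] 80.2
  plate top plane [0.0102 0.064  0.0624] 886
top L [0.3989 0.2378 0.0529] [396.5 239.6] [12.8 31.8] 83.5
  plate top plane [0.0201 0.0709 0.0157] 270
top D3 [ 0.5334 -0.1792  0.0993] [ 534.5 -179.6] [12.9 47.5] 76.3
  plate top plane [-0.0062  0.0066  0.0615] 721
shift mm [ 2.1  0.6 94.1] from [0.4044 0.2365 0.1941] j6 0.44 F [ 0.  -1.  -0.2] turn z -6.08
```

View pics/top2.png

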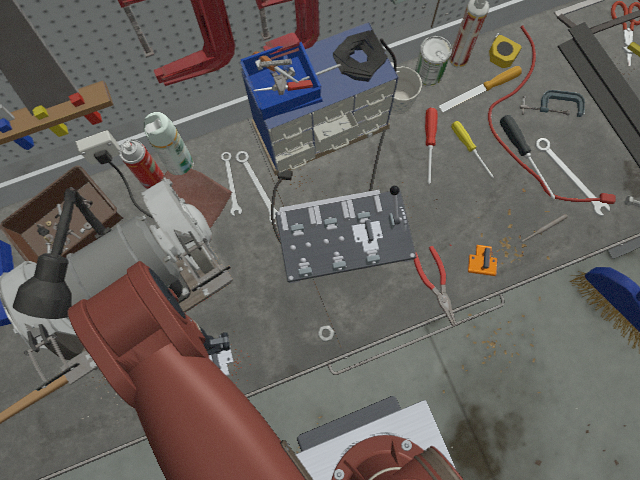

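Top view: plate 1 of the pair sits in dock 3 (365,235), the lever is open, and the left plate is unmoved. Grasp it next.

```bash
python3 -m handwheel '[[0.001,0.002,0.03,0,0,-6.5,0.3],[0,0,0.03,0,0,0,0.3],[0,0,0.03,0,0,0,0.3],[0,0,0.03,0,0,0,0.3],[0,0,0.03,0,0,0,0.3],[0,0,0.015,0,0,0,0.3],[0,0,0,0,0,0,0.3]]' 60; python3 -c "
from h import *
to((.4037,.2378,.029),85.5)"
```

```text
time: 19.9
tcp_pos: [0.4028, 0.2365, 0.0266]
tool_rot: [[-0.996, 0.084, -0.004], [0.084, 0.996, -0.001], [0.004, -0.001, -1.0]]
contact_force: [0.1, 0.1, 0.3]
width: 0.699
grasp_force: 0.0
shift mm [-0.8  1.4 -2.4] from [0.4028 0.2365 0.0266] j6 0.33 F [0.1 0.1 0.3] turn z -0.31
```

```bash
python3 -m handwheel '[[-0.001,0.001,-0.002,0,0,0,0.6],[0,0,0,0,0,0,1],[0,0,0,0,0,0,1],[0,0,0,0,0,0,1],[0,0,0,0,0,0,1],[0,0,0,0,0,0,1],[0,0,0,0,0,0,1]]' 60; python3 -m handwheel '[[0,0,-0.01,0,0,0,1],[0,0,-0.02,0,0,0,1],[0,0,-0.03,0,0,0,1],[0,0,-0.03,0,0,0,1],[0,0,-0.03,0,0,0,1],[0,0,-0.03,0,0,0,1],[0,0,0,0,0,0,1]]'; python3 -c "
from h import *
to((.565,-.027,.18),79)"
```

```text
time: 20.6
tcp_pos: [0.4061, 0.2392, 0.0322]
tool_rot: [[-0.997, 0.082, 0.002], [0.082, 0.997, 0.0], [-0.002, 0.0, -1.0]]
contact_force: [-0.5, -0.1, 4.8]
width: 0.127
grasp_force: 58.5
time: 21.3
tcp_pos: [0.4069, 0.2396, 0.1857]
tool_rot: [[-0.997, 0.082, 0.006], [0.082, 0.997, 0.002], [-0.006, 0.002, -1.0]]
contact_force: [0.7, -0.2, -2.6]
width: 0.126
grasp_force: 58.3
shift mm [-179.3 -252.8    6.2] from [0.4069 0.2396 0.1857] j6 0.34 F [ 0.7 -0.2 -2.6] turn z 6.31
```

```bash
python3 -m handwheel '[[-0.003,-0.03,0,0,0,0,1],[-0.003,-0.03,0,0,0,0,1],[-0.003,-0.03,0,0,0,0,1],[-0.003,-0.03,0,0,0,0,1],[-0.003,-0.03,0,0,0,0,1],[-0.003,-0.03,0,0,0,0,1],[-0.003,-0.03,0,0,0,0,1],[-0.032,-0.009,0,0,0,0,1],[-0.032,-0.009,0,0,0,0,1],[-0.032,-0.009,0,0,0,0,1],[-0.032,-0.009,0,0,0,0,1],[-0.03,-0.007,0,0,0,0,1],[0,0,0,0,0,6.3,1],[0,0,0,0,0,0,1],[0,0,0,0,0,0,1]]'
python3 - <<'E'
from h import *
to((.565,-.027,.18),79)
s=snapshot("side");im=s["img"];o=observe()
save(cv2.resize(im[110:260,230:430],(800,600),interpolation=cv2.INTER_CUBIC),"sideh2.png")
W=cloud(s);p=np.array(o["tcp_pos"])
m=(np.hypot(W[...,0]-p[0],W[...,1]-p[1])<.06)&(W[...,2]>p[2]-.035)&(W[...,2]<p[2]-.006)
q=W[m]; r=cv2.minAreaRect((q[:,:2]*1000).astype(np.float32)); print(len(q),np.round(r[0],1),np.round(r[1],1),round(r[2],1),np.median(q[:,2]))
h=W[(np.hypot(W[...,0]-.535,W[...,1]+.18)<.05)&(W[...,2]>.09)&(W[...,2]<.108)];r=cv2.minAreaRect((h[:,:2]*1000).astype(np.float32));print("D3 handle",np.round(r[0],1),r[1:])
E
```

```text
time: 22.8
tcp_pos: [0.5622, -0.0275, 0.1803]
tool_rot: [[-0.982, 0.188, -0.001], [0.188, 0.982, 0.0], [0.001, 0.0, -1.0]]
contact_force: [-0.7, -0.3, -3.1]
width: 0.12
grasp_force: 58.9
shift mm [-2.7  1.   0.3] from [ 0.5622 -0.0275  0.1803] j6 -0.09 F [-0.7 -0.3 -3.1] turn z 0.17 
518 [554.9 -27.6] [67.1 69.7] 79.2 0.16349013444697463
D3 handle [ 535.8 -181.2] ((15.399938583374023, 47.058109283447266), 77.21827697753906)
```

View pics/sideh2.png

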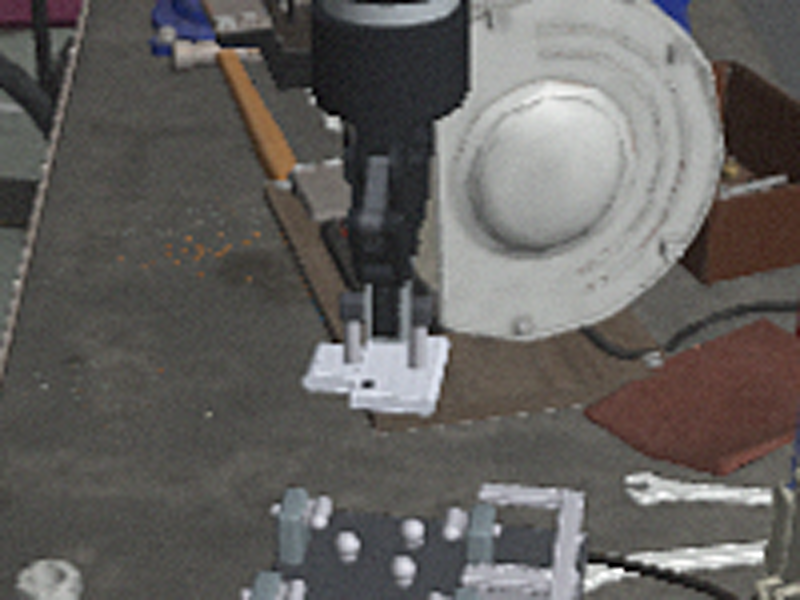

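```bash
python3 -m handwheel '[[-0.005,0.002,0.02,0,0,0.2,1],[0,0,0.02,0,0,0,1],[0,0,0.02,0,0,0,1],[0,0,0.018,0,0,0,1],[0,0,0,0,0,0,1],[0,0,0,0,0,0,1]]'|grep -v rot; python3 -m handwheel '[[0,0,0.003,0,0,0,1],[0,0,0.003,0,0,0,1],[0,0,0.003,0,0,0,1],[0,0,0,0,0,0,1]]';  for i in 1 2 ; do python3 -m handwheel '[[0,0,0.002,0,0,0,1],[0,0,0.0,0,0,0,1]]' | grep -v -e rot -e width; done
```

```text
time: 23.45
tcp_pos: [0.5678, -0.0266, 0.1034]
contact_force: [0.6, -0.7, -1.6]
width: 0.125
grasp_force: 58.8
time: 23.85
tcp_pos: [0.5679, -0.0267, 0.0935]
tool_rot: [[-0.981, 0.194, -0.0], [0.194, 0.981, 0.0], [0.0, 0.0, -1.0]]
contact_force: [0.3, 0.3, -3.2]
width: 0.129
grasp_force: 58.9
time: 24.05
tcp_pos: [0.568, -0.0268, 0.0923]
contact_force: [-3.9, 1.1, 4.1]
grasp_force: 59.9
time: 24.25
tcp_pos: [0.5684, -0.0268, 0.0904]
contact_force: [-1.9, 1.1, 4.6]
grasp_force: 59.9
```

```bash
for i in 1 2 3 4 5; do python3 -m handwheel '[[0,0,0.002,0,0,0,1],[0,0,0.0,0,0,0,1]]' | grep -v -e rot -e width; done
```

```text
time: 24.45
tcp_pos: [0.5683, -0.0268, 0.0883]
contact_force: [-2.0, 0.2, 4.3]
grasp_force: 59.9
time: 24.65
tcp_pos: [0.5679, -0.0268, 0.0855]
contact_force: [-1.2, 0.4, 0.6]
grasp_force: 59.5
time: 24.85
tcp_pos: [0.5676, -0.0266, 0.0829]
contact_force: [-2.3, -0.2, -3.1]
grasp_force: 58.9
time: 25.05
tcp_pos: [0.5675, -0.0266, 0.0808]
contact_force: [-0.4, -0.9, -6.4]
grasp_force: 58.4
time: 25.25
tcp_pos: [0.5676, -0.0266, 0.079]
contact_force: [-1.2, 0.3, -6.9]
grasp_force: 58.3
```

```bash
for i in 1 2 ; do python3 -m handwheel '[[0,0,0.002,0,0,0,1],[0,0,0.0,0,0,0,1]]' | grep -v -e rot -e width; done
```

```text
time: 25.45
tcp_pos: [0.5681, -0.0266, 0.0785]
contact_force: [-4.0, 1.8, 2.5]
grasp_force: 59.8
time: 25.65
tcp_pos: [0.5686, -0.0266, 0.0782]
contact_force: [-8.9, 3.1, 17.1]
grasp_force: 61.7
```

```bash
python3 -m handwheel '[[0,0,0,0,0,0,0.7],[0,0,0,0,0,0,0.4],[0,0,0,0,0,0,0.3],[0,0,0,0,0,0,0.3],[0,0,-0.01,0,0,0,0.3],[0,0,-0.03,0,0,0,0.3],[0,0,-0.04,0,0,0,0.3],[0,0,-0.05,0,0,0,0.3],[0,0,0,0,0,0,0.3]]'|grep -v rot; python3 -m handwheel '[[-0.014,-0.046,0,0,0,8.2,0.3],[-0.007,-0.047,0,0,0,8.2,0.3],[0,-0.047,0,0,0,8.2,0.3],[0.007,-0.046,0,0,0,8.2,0.3],[0.014,-0.044,0,0,0,8.2,0.3],[0,0,0,0,0,8.2,0.3],[0,0,0,0,0,8.2,0.3],[0,0,0,0,0,8.2,0.3],[0,0,0,0,0,8.2,0.3],[0,0,0,0,0,8.2,0.3],[0,0,0,0,0,8.2,0.3],[0,0,0,0,0,0,0.3]]'
python3 - <<'E'
from h import *
for c in("side","top"):
    s=snapshot(c)
    for n,xy in(("D1",(.565,-.027)),("D3",(.535,-.18))):
        h,b=plate(s,xy,.045,.046)
        if len(h)>8: r=cv2.minAreaRect((h[:,:2]*1000).astype(np.float32)); print(c,n,h.mean(0).round(4),np.round(r[0],1),np.round(r[1],1),round(r[2],1))
        if len(b)>20: A=np.c_[b[:,:2]-xy,np.ones(len(b))]; q,*_=np.linalg.lstsq(A,b[:,2],rcond=None); print("  plate top plane",q.round(4),len(b),np.median(b[:,2]).round(4))
    save(cv2.resize(s["img"][170:350,230:470] if c=="side" else s["img"][150:330,230:470],(800,600),interpolation=cv2.INTER_CUBIC),c+"3.png")
to((.594,-.2665,.1),-11)
E
```

```text
time: 26.55
tcp_pos: [0.5711, -0.0276, 0.2142]
contact_force: [-0.1, -1.4, -0.6]
width: 0.7
grasp_force: 0.0
time: 27.75
tcp_pos: [0.469, -0.2182, 0.2063]
tool_rot: [[0.2, 0.98, 0.001], [0.98, -0.2, -0.0], [-0.0, 0.001, -1.0]]
contact_force: [0.1, 0.4, -0.4]
width: 0.701
grasp_force: 0.0
side D1 [ 0.5664 -0.0299  0.0966] [566.2 -27.6] [14.4 47.4] 79.0
  plate top plane [0.0192 0.0586 0.0619] 539 0.0619
side D3 [ 0.536  -0.1836  0.0969] [ 536.  -181.1] [13.9 46.8] 76.8
  plate top plane [0.0176 0.0738 0.0622] 747 0.0619
top D1 [ 0.5633 -0.0259  0.0993] [564.8 -26.3] [11.8 50.4] 79.7
  plate top plane [-0.0046  0.0117  0.0616] 623 0.0616
top D3 [ 0.5401 -0.1799  0.099 ] [ 537.3 -180.2] [12.1 42.6] 78.8
  plate top plane [ 0.0284 -0.0115  0.0613] 332 0.0617
shift mm [-23.2 132.  106.2] from [ 0.469  -0.2182  0.2062] j6 1.08 F [ 0.5 -0.3  0. ] turn z -0.16
```

View pics/side3.png

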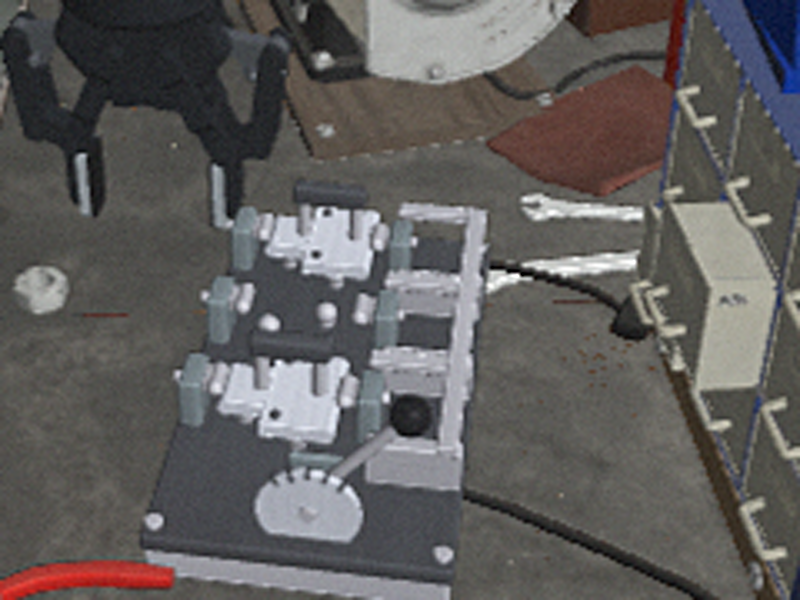

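Both plates sit level in docks 1 and 3 (plate tops both about z = 61.7 mm). The lever is still open, knob at crop (410,413). Now grip the knob.

```bash
python3 -m handwheel '[[-0.0058,0.033,0,0,0,0,0.3],[-0.0058,0.033,0,0,0,0,0.3],[-0.0058,0.033,0,0,0,0,0.3],[-0.0058,0.032,0,0,0,0,0.3],[0,0,0,0,0,0,0.3],[0,0,0.025,0,0,0,0.3],[0,0,0.025,0,0,0,0.3],[0,0,0.025,0,0,0,0.3],[0,0,0.025,0,0,0,0.3],[0,0,0,0,0,0,0.3],[0,0,0,0,0,0,0.3]]' 20|grep -v rot; python3 -m handwheel '[[0,0,0,0,0,0,0.6],[0,0,0,0,0,0,0.8],[0,0,0,0,0,0,0.85],[0,0,0,0,0,0,0.85],[0,0,0,0,0,0,0.85]]' 20; python3 -c "
from h import *
to((.593,-.2665,.101),-11)"
```

```text
time: 28.95
tcp_pos: [0.5924, -0.2665, 0.1065]
contact_force: [0.0, -0.5, 0.8]
width: 0.701
grasp_force: 0.0
time: 29.45
tcp_pos: [0.5944, -0.2675, 0.1079]
tool_rot: [[0.197, 0.98, 0.004], [0.98, -0.197, -0.002], [-0.001, 0.005, -1.0]]
contact_force: [4.6, 1.0, 6.4]
width: 0.236
grasp_force: 20.1
shift mm [ 0.7 -1.6  6.9] from [ 0.5944 -0.2675  0.1079] j6 1.15 F [4.6 1.  6.4] turn z -0.37
```

```bash
python3 -m handwheel '[[0,-0.0055,-0.0042,0,0,0,0.85],[0,-0.0059,-0.0038,0,0,0,0.85],[0,-0.0062,-0.0032,0,0,0,0.85],[0,-0.0064,-0.0027,0,0,0,0.85],[0,-0.0067,-0.0021,0,0,0,0.85],[0,-0.0068,-0.0015,0,0,0,0.85],[0,-0.0069,-0.0009,0,0,0,0.85],[0,-0.007,-0.0003,0,0,0,0.85],[0,0,0,0,0,0,0.85]]'; python3 -m handwheel '[[0,-0.007,0.0003,0,0,0,0.85],[0,-0.0069,0.0009,0,0,0,0.85],[0,-0.0035,0.0008,0,0,0,0.85],[0,0,0,0,0,0,0.85],[0,0,0,0,0,0,0.85]]';python3 -c "
from h import *
o=observe();x=np.array([.9816,-.1908]);d=x@(np.array(o['tcp_pos'][:2])-[.544,-.2575]);print(d,np.degrees(.698-np.arcsin(d/.08)))"
```

```text
time: 30.35
tcp_pos: [0.5438, -0.2578, 0.1274]
tool_rot: [[0.198, 0.98, 0.005], [0.98, -0.198, -0.003], [-0.002, 0.005, -1.0]]
contact_force: [2.0, -0.7, 10.6]
width: 0.236
grasp_force: 21.5
time: 30.85
tcp_pos: [0.5264, -0.2542, 0.1242]
tool_rot: [[0.198, 0.98, 0.003], [0.98, -0.198, -0.002], [-0.002, 0.003, -1.0]]
contact_force: [2.6, -1.9, 7.1]
width: 0.236
grasp_force: 21.6
-0.01795065389210162 52.95906331642601
```

```bash
python3 -m handwheel '[[0,-0.005,0.0012,0,0,0,0.85],[0,-0.0045,0.0014,0,0,0,0.85],[0,0,0,0,0,0,0.85],[0,0,0,0,0,0,0.85]]'; python3 -c "
from h import *
o=observe();x=np.array([.9816,-.1908]);d=x@(np.array(o['tcp_pos'][:2])-[.544,-.2575]);print(d,np.degrees(.698-np.arcsin(d/.08)))
s=snapshot('side');save(cv2.resize(s['img'][235:355,265:425],(800,600),interpolation=cv2.INTER_CUBIC),'lev2.png')"
```

```text
time: 31.25
tcp_pos: [0.5167, -0.2521, 0.1214]
tool_rot: [[0.198, 0.98, 0.002], [0.98, -0.198, -0.002], [-0.002, 0.002, -1.0]]
contact_force: [1.4, -1.3, 6.6]
width: 0.233
grasp_force: 21.5
-0.027833494583424653 60.35251925559941
```

View pics/lev2.png

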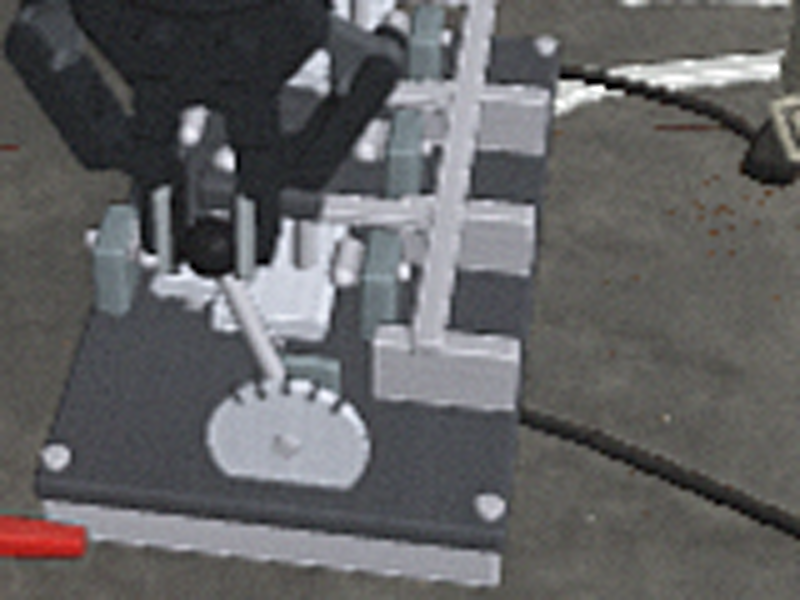

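Lever is at about 60° (knob at (210,247), tongue reaching over plate at (365,208)). Release, lift and check.

```bash
python3 -m handwheel '[[0,0,0,0,0,0,0.6],[0,0,0,0,0,0,0.3],[0,0,0,0,0,0,0.3],[0,0,0,0,0,0,0.3],[0,0,-0.02,0,0,0,0.3],[0,0,-0.04,0,0,0,0.3],[0,0,-0.05,0,0,0,0.3],[0,0,0,0,0,0,0.3],[-0.03,0,0,0,0,0,0.3],[-0.04,0,0,0,0,0,0.3],[-0.04,0,0,0,0,0,0.3],[-0.04,0,0,0,0,0,0.3],[0,0,0,0,0,0,0.3]]'|grep -v rot
python3 - <<'E'
from h import *
ims=[]
for c in("side","top"):
    s=snapshot(c);W=cloud(s)
    k=(np.hypot(W[...,0]-.517,W[...,1]+.252)<.025)&(W[...,2]>.112)&(W[...,2]<.16); a,b=np.nanmin(W[k],0),np.nanmax(W[k],0);print(c,k.sum(),"mid",((a+b)/2).round(4),"top",b[2].round(4))
    for n,xy in(("D1",(.565,-.027)),("D3",(.535,-.18))):
        h,q=plate(s,xy,.045,.046); print(n,h.mean(0).round(4),np.median(q[:,2]).round(4))
    ims.append(cv2.resize(s["img"][190:350,255:415] if c=="side" else s["img"][160:300,270:430],(400,400),interpolation=cv2.INTER_CUBIC))
save(np.hstack(ims),"fin.png")
E
```

```text
time: 32.6
tcp_pos: [0.4846, -0.4024, 0.2286]
contact_force: [0.4, 1.0, -0.3]
width: 0.704
grasp_force: 0.0
side 4 mid [ 0.5078 -0.25    0.1322] top 0.1353
D1 [ 0.5665 -0.0299  0.0966] 0.0619
D3 [ 0.557  -0.1882  0.0962] 0.0619
top 78 mid [ 0.5149 -0.2496  0.1336] top 0.1416
D1 [ 0.5633 -0.026   0.0991] 0.0613
D3 [ 0.5334 -0.1792  0.0994] 0.0614
```

View pics/fin.png

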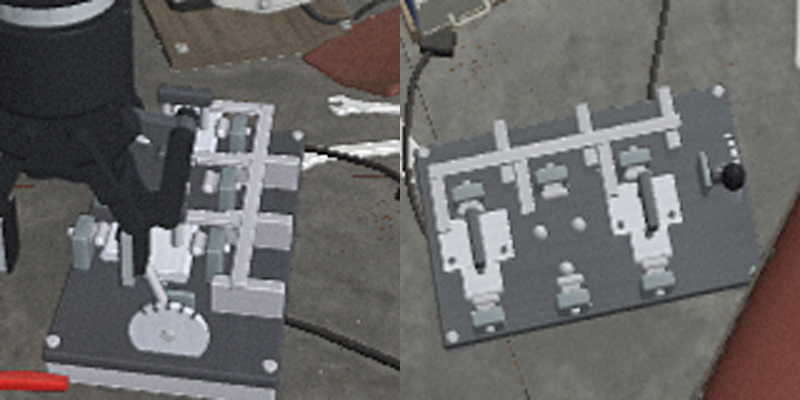

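Both plates are home with the tongues over their rears. The knob is at the 60° position and the arm is clear.

```bash
python3 -c "
from cell import *
print(close_job())"
```

```text
the job is handed in; nothing more can be done
None
```

I opened the lever to its far stop, pushed the two plates I found fully home in docks 1 and 3, and pulled the lever to about 60° so the tongues lock them in. I did not move the pliers, the nut or the orange look-alike, and the job is handed in.

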